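Size a candle in the hole gauge

ROBOT

A 6-joint arm with a two-finger parallel gripper is mounted at the origin on a cart in front of the work surface, level with it; the furniture and walls round the work are solid. World frame = base frame: x ahead of the robot, y to its left, z up, the work surface at z = 0. Lengths are in m, angles in rad, forces in N, time in s.
With the tool pointing down it reaches from about 0.25 to 0.85 m from the base axis. Payload 12.5 kg.
Tool frame: the origin (TCP) lies midway between the tips of the shut fingers; the grasp point (between the pads) lies 19 mm behind it (env.grip_depth is the distance from the TCP to the grasp point, in m); z points along the fingers, y is the line along which they close (so a half turn about z gives the same grasp; the last joint's range is limited). The gripper opens to 93 mm and grips with 3 to 60 N. Pads are 15 mm wide; open, the fingers measure 128 mm over their backs; the gripper's body (75 mm by 188 mm) begins 65 mm behind the grasp point.
Start: joints at [-0.085, 0.351, 1.652, -0, 1.139, -0.085], TCP at [0.55, 0, 0.219] pointing down, gripper open.
Joint ranges: [-2.75, 2.75], [-0.79, 2.1], [0.01, 2.65], [-1.57, 4.71], [0.07, 3.14], [-2.87, 2.87]. Speed limits (rad/s): [2.22, 2.22, 2.79, 3.14, 3.14, 3.14].

INTERFACE

Orientations are given as a unit quaternion [x, y, z, w].
In Python, from cell import env, viewer, job gives the robot as it stands.
- The arm moves only by the shell command python3 -m crank 'ROWS' [FORCE]. ROWS is JSON, a list of rows, each a list of 3 entries, a list of its own where there are three numbers: the shift along the tool's x, y, z as a fraction of full scale, then the turn, a rotation vector about the tool's x, y, z as a fraction of full scale, then the closure, from -1 (fully open) to 1 (shut), so that 0 is half open. A call has 1 to 8 rows; each row shifts and turns the commanded pose from where the row before left it, along the tool's axes as they then stand; what a row does not reach is not made up. Full scale, the value 1, is 2 cm for a shift and 0.08 rad for a turn. A row lasts 1/12 s, in which the tool goes at most 41.7 mm and 7.16 degrees, less where a joint would pass 70% of its speed; a pose out of reach is approached as far as the arm can. A call with a number of a shift or a turn outside -1 to 1 is refused whole. A call with a gripper value outside its range is refused whole. The fingers move at their own pace and stop on an object; FORCE is the grip in N (left out, the last holds). Time passes only in rows, so rows that do not move let the fingers close. It gives the time, the measured TCP pose, the force, the opening and the grip force at its end, in the units of the state.
- env.state(): the state, without advancing time (a new reading comes with each control period).
- viewer.read_camera(name): name is "scene" or "side" or "wrist"; returns a dict with "image" (480x640x3 uint8, red, green, blue), "range_z" (480x640 float32, m along the optical axis (not along the pixel's ray), 0 where there is no reading), "fx", "fy", "cx", "cy" (pixels), "eye" and "attitude" of the camera in the world; the wrist camera has in their place "hand_eye" (4x4, takes a point from camera to tool coordinates, whose origin is the TCP and whose axes are the flange's). Camera axes: x right, y down, z forward; pixel columns grow to the right and rows downward; lengths in m; the calibration is good to about 2 mm. A picture is of the moment at which its call begins: read the wrist's pose just before it.
- job.sign_off(): hands the job in; it is judged then, once.
The state is a dict: "time": time; "q": joint angles; "joint_vel": joint speeds; "effort": joint torques, N m; "tool_pos": TCP position; "tool_rot": TCP orientation; "wrist_force": force on the tool from outside, world axes, zero at the start; "ft_torque": the same for the moment, N m; "finger_gap": opening from 0.0 (shut) to 1.0 (fully open); "grip_force": force on a finger pad.
Only numpy, scipy, OpenCV 4.12 (cv2) and the standard library are available. Lean on these libraries where they do the work, as an engineer would, in place of code of your own. Each camera call takes 0.05 s, during which the arm holds its last target. There are 200 camera calls.

TASK

Find out which socket size the candle in the dark cup is made for, using the sprung hole gauge: press its turned-down end gently on the holes until you have the smallest one that takes it, having pressed it on the next smaller hole just hard enough that the plate gives and shows that this one refuses it. Leave the candle standing upright in the smallest hole that takes it, shoulder fully home on the plate; never drive the plate down to its stop, and leave the two candles in the stock block where they are.

Things in the scene. Friction and masses are not known exactly. Their poses are not given: they have to be found in the camera images.
- candle_a_mid (a point): on the axis of one of three ivory candles that look alike, 100 mm tall: thick part 34 mm across, 70 mm long, wick on top; below its flat shoulder a turned-down end 30 mm long. This point is the middle of the thick part, 35 mm above the shoulder, 65 mm above the foot; z runs up. The ends are 17, 21 and 25 mm thick (bevelled 1.5 mm), which candle has which is not marked. About 80 g
- candle_b_mid (a point): on the axis of one of three ivory candles that look alike, 100 mm tall: thick part 34 mm across, 70 mm long, wick on top; below its flat shoulder a turned-down end 30 mm long. This point is the middle of the thick part, 35 mm above the shoulder, 65 mm above the foot; z runs up. The ends are 17, 21 and 25 mm thick (bevelled 1.5 mm), which candle has which is not marked. About 80 g
- candle_c_mid (a point): on the axis of one of three ivory candles that look alike, 100 mm tall: thick part 34 mm across, 70 mm long, wick on top; below its flat shoulder a turned-down end 30 mm long. This point is the middle of the thick part, 35 mm above the shoulder, 65 mm above the foot; z runs up. The ends are 17, 21 and 25 mm thick (bevelled 1.5 mm), which candle has which is not marked. About 80 g
- candle_a: the candle of the point candle_a_mid; origin at the centre of its foot, z up the candle
- candle_b: the candle of the point candle_b_mid; origin at the centre of its foot, z up the candle
- candle_c: the candle of the point candle_c_mid; origin at the centre of its foot, z up the candle
- hole0 (a point): centre of the mouth of the smallest hole, 14 mm across, in the upper face of the sprung gauge plate (222 x 58 x 12 mm, face 58 mm above the table at rest). The holes stand in a row 44 mm apart, growing from hole0 (+y end) to hole3, go right through, with over 30 mm free below the mouth. An end passes a hole about 1 mm wider than itself. Pins beyond both ends of the row rise 6 mm above the plate
- hole1 (a point): centre of the mouth of the second smallest hole, 18 mm across, in the upper face of the sprung gauge plate (222 x 58 x 12 mm, face 58 mm above the table at rest). The holes stand in a row 44 mm apart, growing from hole0 (+y end) to hole3, go right through, with over 30 mm free below the mouth. An end passes a hole about 1 mm wider than itself. Pins beyond both ends of the row rise 6 mm above the plate
- hole2 (a point): centre of the mouth of the second largest hole, 22 mm across, in the upper face of the sprung gauge plate (222 x 58 x 12 mm, face 58 mm above the table at rest). The holes stand in a row 44 mm apart, growing from hole0 (+y end) to hole3, go right through, with over 30 mm free below the mouth. An end passes a hole about 1 mm wider than itself. Pins beyond both ends of the row rise 6 mm above the plate
- hole3 (a point): centre of the mouth of the largest hole, 26 mm across, in the upper face of the sprung gauge plate (222 x 58 x 12 mm, face 58 mm above the table at rest). The holes stand in a row 44 mm apart, growing from hole0 (+y end) to hole3, go right through, with over 30 mm free below the mouth. An end passes a hole about 1 mm wider than itself. Pins beyond both ends of the row rise 6 mm above the plate
- gauge_plate (a joint): how far the gauge plate is pressed down, m: 0 at rest, 0.010 on its stop. It begins to give at about 2 N and then takes 1.2 N more per mm, some 14 N at the stop; let go, it springs back up.
- cup_rim (a point): centre of the upper rim, 40 mm above the table, of the dark wooden cup, 60 mm across, that holds the unsorted candle: the candle's end hangs in its 27 mm hole and the shoulder rests on the rim
- stock_left (a point): centre of the left (+y) hole's mouth in the upper face, 40 mm above the table, of the pale wooden stock block (75 x 150 x 40 mm, two holes 74 mm apart), in each of which a candle stands with its shoulder on the face
- stock_right (a point): centre of the right (-y) hole's mouth in the upper face, 40 mm above the table, of the pale wooden stock block (75 x 150 x 40 mm, two holes 74 mm apart), in each of which a candle stands with its shoulder on the face

How it is judged:
By the outcome, as a careful person would: the job done as asked, in the order asked, and still so for the second after the job is handed in, with the robot touching nothing.
It also fails if it takes over 64 s, if anything falls off the work surface, if the arm or the gripper's body presses on something with over 40 N, if the wrist force passes 120 N, or if a joint passes its speed limit or range.

## Working session

There is one attempt and no reset: what is moved stays moved. The work goes in short steps, Python scripts to look and compute and a shell command to move; the robot and the scene stay as the last step left them, time stands still between calls to the robot, and variables do not carry over. Pictures are saved under pics/ and viewed, at most 10 in all, crops included, and the job is handed in when it is done.

```bash
mkdir -p pics; ls
cat > h.py <<'E'
import numpy as np, cv2
from scipy.spatial.transform import Rotation as R
from cell import env, viewer, job
def shot(n,f):
    d=viewer.read_camera(n); cv2.imwrite('pics/'+f+'.png',d['image'][:,:,::-1]); np.save('pics/'+f+'.npy',d,allow_pickle=True); return d
def load(f): return np.load('pics/'+f+'.npy',allow_pickle=True).item()
def cloud(d):
    v,u=np.mgrid[:480,:640]; z=d['range_z']
    return np.stack([(u-d['cx'])/d['fx']*z,(v-d['cy'])/d['fy']*z,z],-1)
E
python3 - <<'E'
from h import *
print(env.state())
for n in('scene','side','wrist'):
    d=shot(n,n+'0'); print(n,{k:v for k,v in d.items() if k not in('image','range_z')})
E
```

```text
pics
{'time': 0.0, 'q': array([-8.46049131e-02,  3.51273569e-01,  1.65244501e+00, -7.55307762e-06,
        1.13909470e+00, -8.45553334e-02]), 'joint_vel': array([-1.68341826e-03, -5.58927976e-04,  3.22715765e-05, -1.97863432e-04,
        7.08122643e-04, -1.10367157e-03]), 'effort': array([ 1.41757551e-03, -4.97321892e+01, -2.85254824e+01,  6.99741254e-02,
        2.57699919e-02, -1.73020858e-04]), 'tool_pos': array([5.49643982e-01, 5.11551786e-05, 2.18073034e-01]), 'tool_rot': array([ 7.07123060e-01,  7.07090239e-01, -3.96175762e-04, -4.64258572e-04]), 'wrist_force': array([-0.10253   , -0.40772019, -0.4876451 ]), 'ft_torque': array([-0.01137473,  0.00116946, -0.0193358 ]), 'grip_force': 0.0, 'finger_gap': 0.9999718230809456}
scene {'fx': 551.9137216183434, 'fy': 551.9137216183434, 'cx': 321.4543791874035, 'cy': 230.42101579212627, 'eye': array([1.47973587, 0.66706836, 0.57887232]), 'attitude': array([ 0.39828776,  0.74185696, -0.47682839, -0.25228912])}
side {'fx': 580.9312290837089, 'fy': 580.9312290837089, 'cx': 309.7370664926204, 'cy': 229.79521120065147, 'eye': array([0.51051248, 1.16498755, 0.99739773]), 'attitude': array([-0.0226108 ,  0.90318003, -0.42830058,  0.01769746])}
wrist {'fx': 400.6626896277878, 'fy': 400.6626896277878, 'cx': 322.9280994012405, 'cy': 236.59611869797973, 'hand_eye': array([[ 1.42625424e-03, -9.60826473e-01, -2.77146990e-01,
         7.72062319e-02],
       [ 9.99998801e-01,  1.53755671e-03, -1.84280037e-04,
         2.12410585e-04],
       [ 6.03190351e-04, -2.77146395e-01,  9.60827514e-01,
        -1.65972944e-01],
       [ 0.00000000e+00,  0.00000000e+00,  0.00000000e+00,
         1.00000000e+00]])}
```

View pics/side0.png

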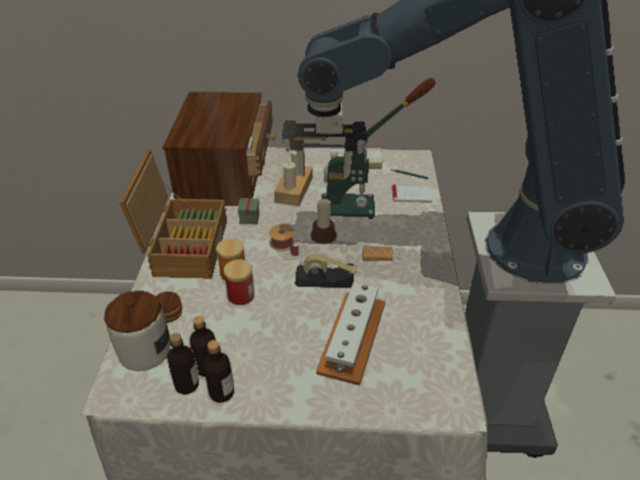

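View pics/scene0.png

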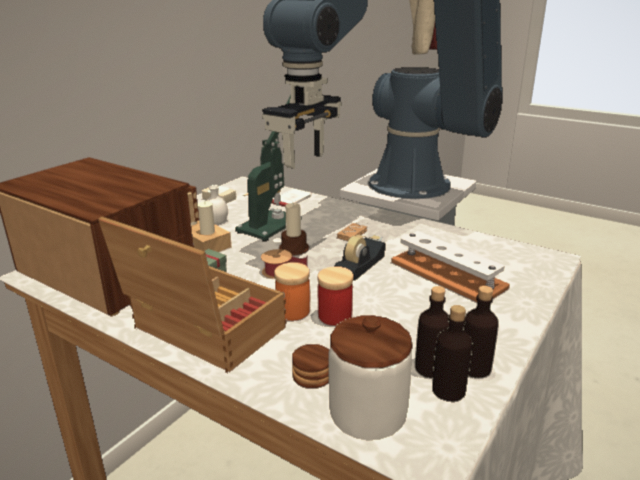

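```bash
cat >> h.py <<'E'
def world(d):
    return cloud(d)@R.from_quat(d['attitude']).as_matrix().T+d['eye']
E
python3 - <<'E'
from h import *
W=world(load('side0')); V=world(load('scene0'))
for n,(u,v) in dict(candletop=(324,203),cmid=(323,218),cup=(323,236),cup2=(323,229),pl_a=(365,288),pl_b=(345,350),press=(350,160),presstop=(347,145),tape=(315,265),cube=(378,253),stock=(288,175),lever=(420,90),table=(420,300),holder=(355,190)).items(): print(n,W[v,u].round(4))
# plate points
for nm,P in(('side',W),('scene',V)):
    p=P.reshape(-1,3); m=(abs(p[:,2]-.058)<.004)&(p[:,0]>.25)&(p[:,0]<.6)&(p[:,1]>.05)&(p[:,1]<.6)
    q=p[m]; print(nm,len(q),q.mean(0),q.min(0),q.max(0)); r=cv2.minAreaRect(q[:,:2].astype(np.float32)*1000); print(r,cv2.boxPoints(r))
im=cv2.imread('pics/side0.png'); cv2.imwrite('pics/c1.png',cv2.resize(im[170:390,270:400],None,fx=4.5,fy=2.7*1.0,interpolation=cv2.INTER_CUBIC) if 0 else cv2.resize(im[180:380,280:420],None,fx=3,fy=3,interpolation=cv2.INTER_CUBIC))
E
```

```text
candletop [ 0.5521 -0.028   0.1108]
cmid [ 0.5542 -0.0187  0.0693]
cup [ 0.5537 -0.0063  0.019 ]
cup2 [ 0.5539 -0.0106  0.0391]
pl_a [0.4497 0.2239 0.061 ]
pl_b [0.4933 0.402  0.0594]
press [0.4905 0.0106 0.2659]
presstop [0.4989 0.0373 0.322 ]
tape [0.5665 0.1539 0.0627]
cube [0.4113 0.0485 0.0131]
stock [ 0.6587 -0.1854  0.0884]
lever [ 0.3251 -0.1493  0.3673]
table [ 0.3163  0.1929 -0.0041]
holder [ 0.4681 -0.2432  0.0012]
side 2028 [0.4845158  0.31484033 0.05760311] [0.42187768 0.12922324 0.05400265] [0.59416323 0.43056542 0.06199594]
((487.80609130859375, 270.06005859375), (153.37503051757812, 316.397705078125), 12.547809600830078) [[378.5809  407.81967]
 [447.31964  98.97909]
 [597.03125 132.30045]
 [528.29254 441.14102]]
scene 1485 [0.4896234  0.31098948 0.05684391] [0.42067511 0.11603746 0.05400129] [0.5970556  0.43060823 0.06196121]
((489.7666320800781, 265.4856872558594), (155.65869140625, 326.4092712402344), 12.686150550842285) [[377.99585 407.61398]
 [449.67874  89.17313]
 [601.5374  123.35739]
 [529.8545  441.79825]]
```

View pics/c1.png

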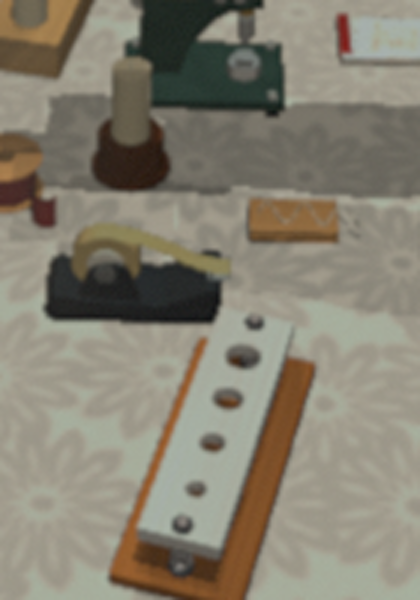

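View wrist0.

View pics/wrist0.png

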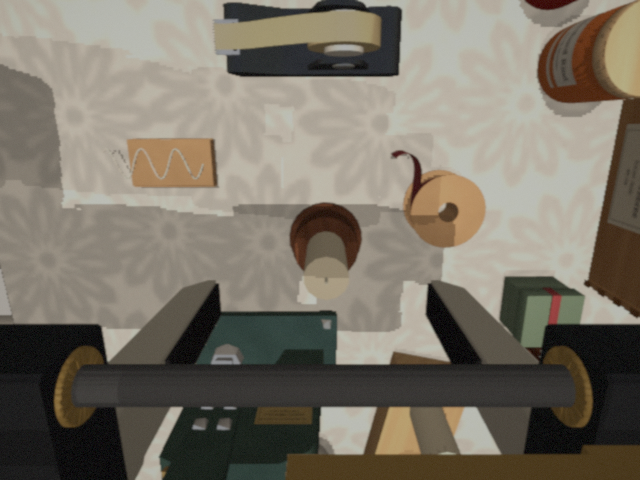

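```bash
cat >> h.py <<'E'
def ray(d,u,v,z,T=None):
    if T is None: M,e=R.from_quat(d['attitude']).as_matrix(),d['eye']
    else: H=T@d['hand_eye']; M,e=H[:3,:3],H[:3,3]
    r=M@np.array([(u-d['cx'])/d['fx'],(v-d['cy'])/d['fy'],1]); return e+r*(z-e[2])/r[2]
def tcp(s=None):
    s=s or env.state(); T=np.eye(4); T[:3,:3]=R.from_quat(s['tool_rot']).as_matrix(); T[:3,3]=s['tool_pos']; return T
E
python3 - <<'E'
from h import *
d=load('side0')
for u,v in((360.7,299),(356,312.7),(350.7,327.3),(345.3,342.7)): print(ray(d,u,v,.058).round(4))
d=load('wrist0'); T=tcp(); P=cloud(d).reshape(-1,3); H=T@d['hand_eye']; P=P@H[:3,:3].T+H[:3,3]
m=(abs(P[:,0]-.55)<.05)&(abs(P[:,1]+.036)<.05)&(P[:,2]>.1)&(P[:,2]<.116)
q=P[m]; print(m.sum(),np.median(q,0),q.min(0),q.max(0))
W=world(load('side0')).reshape(-1,3);
m=(abs(W[:,0]-.55)<.03)&(W[:,1]<.02)&(W[:,1]>-.06)&(W[:,2]>.06)&(W[:,2]<.105);q=W[m];print('candle side',m.sum(),q.min(0),q.max(0),q.mean(0))
for n in('side0','scene0'):
    W=world(load(n)).reshape(-1,3); m=(W[:,0]>.3)&(W[:,0]<.7)&(W[:,1]<.45)&(W[:,1]>.02)&(W[:,2]>.065)&(W[:,2]<.2); q=W[m]; print(n,m.sum(),[np.percentile(q,k,axis=0).round(3) for k in(1,50,99)])
E
```

```text
[0.4596 0.2558 0.058 ]
[0.4703 0.2974 0.058 ]
[0.4818 0.3396 0.058 ]
[0.4928 0.3818 0.058 ]
1670 [ 0.55141675 -0.03162526  0.10984158] [ 0.5350056  -0.05029381  0.10006068] [ 0.56787496 -0.01638937  0.11575074]
candle side 179 [ 0.5389232  -0.03269586  0.06014927] [ 0.57030113 -0.01051905  0.10493517] [ 0.55426303 -0.02037147  0.08272764]
side0 230 [array([0.466, 0.13 , 0.065]), array([0.56 , 0.146, 0.073]), array([0.591, 0.224, 0.082])]
scene0 168 [array([0.533, 0.131, 0.065]), array([0.575, 0.144, 0.073]), array([0.592, 0.153, 0.08 ])]
```

Run:
```python
from h import *
d=load('wrist0'); T=tcp(); print([ray(d,u,v,.11,T).round(4) for u,v in((326,278),(325,280))])
for n in('side0','scene0'):
    W=world(load(n)).reshape(-1,3)
    for zl,zh in((.05,.1),(.1,.15),(.15,.2),(.2,.25),(.25,.3),(.3,.35),(.35,.4)):
        m=(W[:,0]>.3)&(W[:,0]<.7)&(W[:,1]<-.06)&(W[:,1]>-.3)&(W[:,2]>zl)&(W[:,2]<zh); q=W[m]
        if m.sum()>5: print(n,zl,m.sum(),[np.percentile(q,k,axis=0)[:2].round(3) for k in(1,50,95,99)])
d=load('wrist0');H=T@d['hand_eye'];P=(cloud(d)@H[:3,:3].T+H[:3,3])
for u,v in((265,325),(300,355),(290,375),(300,430),(360,345),(265,350),(360,430)): print(u,v,P[v,u].round(3))
```

```text
[array([ 0.5521, -0.0335,  0.11  ]), array([ 0.5514, -0.035 ,  0.11  ])]
side0 0.05 684 [array([ 0.446, -0.298]), array([ 0.535, -0.151]), array([ 0.666, -0.143]), array([ 0.671, -0.141])]
side0 0.1 703 [array([ 0.44, -0.28]), array([ 0.511, -0.146]), array([ 0.661, -0.138]), array([ 0.671, -0.135])]
side0 0.15 392 [array([ 0.44 , -0.172]), array([ 0.475, -0.145]), array([ 0.536, -0.137]), array([ 0.542, -0.135])]
side0 0.2 78 [array([ 0.431, -0.164]), array([ 0.448, -0.155]), array([ 0.471, -0.145]), array([ 0.471, -0.138])]
side0 0.25 153 [array([ 0.383, -0.166]), array([ 0.415, -0.156]), array([ 0.439, -0.151]), array([ 0.446, -0.15 ])]
side0 0.3 180 [array([ 0.326, -0.166]), array([ 0.36 , -0.154]), array([ 0.387, -0.148]), array([ 0.392, -0.146])]
side0 0.35 248 [array([ 0.301, -0.167]), array([ 0.321, -0.15 ]), array([ 0.343, -0.145]), array([ 0.348, -0.142])]
scene0 0.05 1046 [array([ 0.449, -0.297]), array([ 0.545, -0.166]), array([ 0.672, -0.145]), array([ 0.674, -0.143])]
scene0 0.1 841 [array([ 0.438, -0.217]), array([ 0.523, -0.147]), array([ 0.665, -0.139]), array([ 0.673, -0.137])]
scene0 0.15 595 [array([ 0.447, -0.178]), array([ 0.483, -0.148]), array([ 0.536, -0.139]), array([ 0.543, -0.138])]
scene0 0.2 236 [array([ 0.445, -0.181]), array([ 0.47 , -0.156]), array([ 0.48 , -0.137]), array([ 0.483, -0.134])]
scene0 0.3 13 [array([ 0.379, -0.166]), array([ 0.384, -0.162]), array([ 0.391, -0.159]), array([ 0.392, -0.157])]
265 325 [0.55  0.077 0.384]
300 355 [ 0.527 -0.147  0.033]
290 375 [0.544 0.03  0.318]
300 430 [ 0.533 -0.147  0.134]
360 345 [ 0.59  -0.156  0.   ]
265 350 [ 0.49  -0.151  0.018]
360 430 [ 0.593 -0.266  0.001]
```

```bash
python3 -m crank '[[[-0.85,0.05,0],[0,0,0],-1],[[-0.85,0.05,0],[0,0,0],-1],[[0,0,1],[0,0,0],-1],[[0,0,1],[0,0,0],-1],[[0,0,1],[0,0,0],-1],[[0,0,0],[0,0,0],-1],[[0,0,0],[0,0,0],-1]]'
python3 - <<'E'
from h import *
T=tcp(); d=shot('wrist','w1'); np.save('pics/T1.npy',T); print(T.round(4)); H=T@d['hand_eye']; P=(cloud(d)@H[:3,:3].T+H[:3,3]).reshape(-1,3)
m=(abs(P[:,0]-.55)<.03)&(abs(P[:,1]+.035)<.03)&(abs(P[:,2]-.11)<.003);q=P[m];print(m.sum(),q.min(0),q.max(0),cv2.minEnclosingCircle(q[:,:2].astype(np.float32)*1000))
E
```

```text
time: 0.73
tool_pos: [0.5516, -0.0339, 0.1583]
tool_rot: [0.707, 0.707, -0.001, -0.001]
wrist_force: [-0.2, 0.0, -0.2]
finger_gap: 1.0
grip_force: 0.0
[[ 0.000e+00  1.000e+00 -1.900e-03  5.516e-01]
 [ 1.000e+00 -0.000e+00  3.000e-04 -3.390e-02]
 [ 3.000e-04 -1.900e-03 -1.000e+00  1.583e-01]
 [ 0.000e+00  0.000e+00  0.000e+00  1.000e+00]]
2615 [ 0.53512019 -0.05019423  0.1070783 ] [ 0.56825313 -0.0164953   0.11299713] ((551.3905639648438, -33.695343017578125), 17.249488830566406)
```

View pics/w1.png

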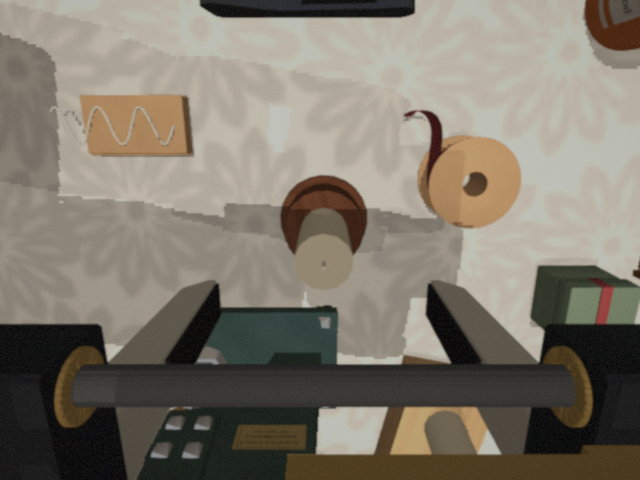

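```bash
python3 -m crank '[[[0,0,1],[0,0,0],-1],[[0,0,1],[0,0,0],-1],[[0,0,1],[0,0,0],-1],[[0,0,1],[0,0,0],-1],[[0,0,0.6],[0,0,0],-1],[[0,0,0],[0,0,0],-1],[[0,0,0],[0,0,0],1],[[0,0,0],[0,0,0],1]]' 25; python3 -m crank '[[[0,0,0],[0,0,0],1],[[0,0,0],[0,0,0],1],[[0,0,0],[0,0,0],1],[[0,0,0],[0,0,0],1],[[0,0,0],[0,0,0],1],[[0,0,0],[0,0,0],1]]'
```

```text
time: 1.45
tool_pos: [0.5529, -0.0341, 0.0681]
tool_rot: [0.707, 0.707, 0.001, 0.001]
wrist_force: [-0.2, -0.2, -0.2]
finger_gap: 0.902
grip_force: 0.0
time: 1.95
tool_pos: [0.552, -0.034, 0.0667]
tool_rot: [0.707, 0.707, 0.0, 0.0]
wrist_force: [-0.1, 0.9, 0.4]
finger_gap: 0.475
grip_force: 0.0
```

```bash
python3 -m crank '[[[0,0,0],[0,0,0],1],[[0,0,0],[0,0,0],1],[[0,0,0],[0,0,0],1],[[0,0,0],[0,0,0],1],[[0,0,0],[0,0,0],1],[[0,0,0],[0,0,0],1]]'
```

```text
time: 2.45
tool_pos: [0.5519, -0.0339, 0.0666]
tool_rot: [0.707, 0.707, -0.0, -0.0]
wrist_force: [-0.5, 0.3, 0.1]
finger_gap: 0.358
grip_force: 25.0
```

```bash
python3 -m crank '[[[0,0,-0.3],[0,0,0],1],[[0,0,-0.7],[0,0,0],1],[[0,0,-1],[0,0,0],1],[[0,0,-1],[0,0,0],1],[[0,0,-1],[0,0,0],1],[[0,0,-1],[0,0,0],1],[[0,0,0],[0,0,0],1],[[0,0,0],[0,0,0],1]]'
python3 - <<'E'
from h import *
T=tcp(); d=shot('wrist','w2'); a=shot('side','s2'); b=shot('scene','c2'); np.save('pics/T2.npy',T); print(T[:3,3].round(4))
H=T@d['hand_eye']
A=cv2.resize(a['image'][130:250,280:370],None,fx=4,fy=4,interpolation=cv2.INTER_CUBIC)
def px(d,p):
    c=R.from_quat(d['attitude']).inv().apply(p-d['eye']); return np.array([d['fx']*c[0]/c[2]+d['cx'],d['fy']*c[1]/c[2]+d['cy']])
for n,dd in(('side',a),('scene',b)): print(n,px(dd,T[:3,3]),px(dd,T[:3,3]-[0,0,.056]))
u,v=px(b,T[:3,3]-[0,0,.03]).astype(int)
B=cv2.resize(b['image'][v-60:v+60,u-45:u+45],None,fx=4,fy=4,interpolation=cv2.INTER_CUBIC); print('scene crop origin',u-45,v-60)
cv2.imwrite('pics/c2crop.png',np.hstack([A,B])[:,:,::-1])
E
```

```text
time: 3.12
tool_pos: [0.5523, -0.034, 0.1673]
tool_rot: [0.707, 0.707, 0.001, 0.001]
wrist_force: [-0.7, 0.3, -1.9]
finger_gap: 0.36
grip_force: 25.0
[ 0.5523 -0.034   0.1673]
side [324.0882044  183.40094298] [324.02211641 201.42266625]
scene [291.95459999 180.50364905] [292.6431201  203.90104244]
scene crop origin 247 133
```

View pics/c2crop.png

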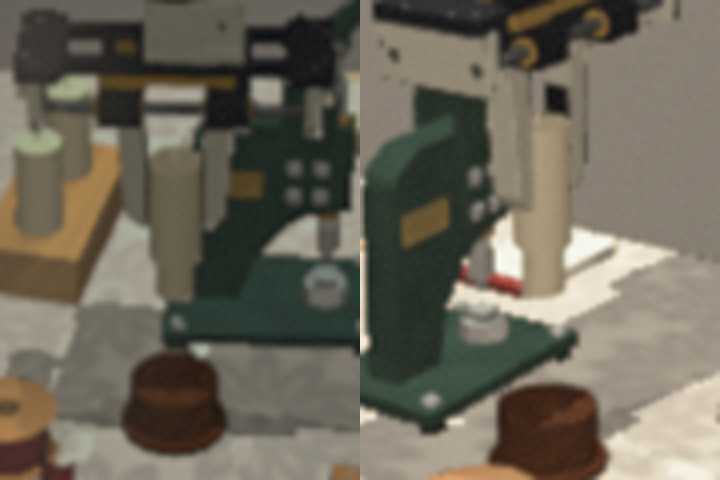

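```bash
python3 -m crank '[[[0,0,-1],[0,0,0],1],[[0.5,-0.2,0],[0,0,0],1],[[1,-0.4,0],[0,0,0],1],[[1,-0.4,0],[0,0,0],1],[[1,-0.4,0],[0,0,0],1],[[1,-0.4,0],[0,0,0],1],[[1,-0.4,0],[0,0,0],1],[[1,-0.4,0],[0,0,0],1]]'; python3 -m crank '[[[1,-0.4,0],[0,0,0],1],[[1,-0.4,0],[0,0,0],1],[[1,-0.4,0],[0,0,0],1],[[1,-0.35,0],[0,0,0],1],[[0.7,-0.2,0],[0,0,0],1],[[0.5,-0.2,0],[0,0,0],1],[[0,0,0],[0,0,0],1],[[0,0,0],[0,0,0],1]]'
python3 - <<'E'
from h import *
T=tcp(); d=shot('wrist','w3'); np.save('pics/T3.npy',T); print(T.round(4)); H=np.linalg.inv(T@d['hand_eye'])
for p in((.4596,.2558,.058),(.4703,.2974,.058),(.4818,.3396,.058),(.4928,.3818,.058)):
    c=H@np.r_[p,1]; print(d['fx']*c[0]/c[2]+d['cx'],d['fy']*c[1]/c[2]+d['cy'])
E
```

```text
time: 3.93
tool_pos: [0.4987, 0.0975, 0.1854]
tool_rot: [0.707, 0.707, -0.0, -0.0]
wrist_force: [0.5, -0.1, -0.4]
finger_gap: 0.363
grip_force: 25.0
time: 4.6
tool_pos: [0.4606, 0.2001, 0.1861]
tool_rot: [0.707, 0.707, -0.0, -0.0]
wrist_force: [1.4, -0.3, -0.9]
finger_gap: 0.36
grip_force: 25.0
[[-1.000e-03  1.000e+00 -6.000e-04  4.606e-01]
 [ 1.000e+00  1.000e-03 -3.000e-04  2.001e-01]
 [-3.000e-04 -6.000e-04 -1.000e+00  1.861e-01]
 [ 0.000e+00  0.000e+00  0.000e+00  1.000e+00]]
321.66391766049713 152.09634878803018
337.2390253130804 90.78774822861374
355.400168077971 23.141940484758436
374.44958361132495 -50.75815326569651
```

View pics/w3.png

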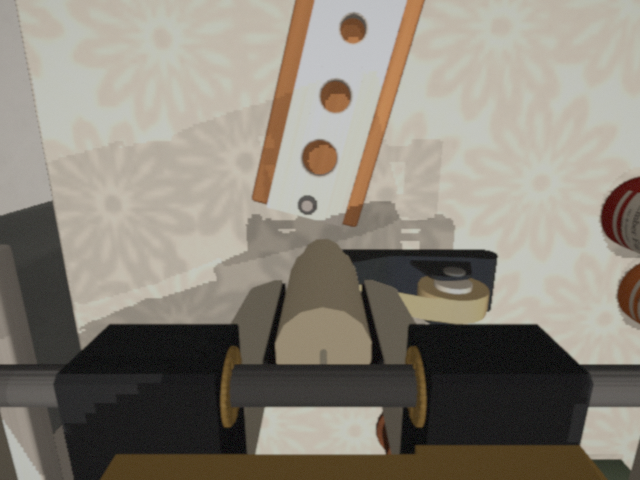

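```bash
cat > holes.py <<'E'
from h import *
def holes(d,T,guess,z=.058):
    g=d['image'].astype(int); br=((g[:,:,0]-g[:,:,2]>25)).astype(np.uint8)
    n,l,st,ce=cv2.connectedComponentsWithStats(br)
    out=[]
    H=np.linalg.inv(T@d['hand_eye'])
    for p in guess:
        c=H@np.r_[p,1]; u,v=d['fx']*c[0]/c[2]+d['cx'],d['fy']*c[1]/c[2]+d['cy']
        out.append((u,v))
    # plate mask: bright neutral; holes = not plate, enclosed
    m=((g.min(2)>150)&(abs(g[:,:,0]-g[:,:,2])<22)).astype(np.uint8)
    cs,h=cv2.findContours(1-m,cv2.RETR_LIST,cv2.CHAIN_APPROX_NONE)
    for (u,v) in out:
        for c in cs:
            if len(c)<30 or len(c)>160: continue
            e=cv2.fitEllipse(c)
            if np.hypot(e[0][0]-u,e[0][1]-v)<16 and 15<e[1][0]<50: print('exp',round(u),round(v),'ell',np.round(e[0],1),np.round(e[1],1),'->',ray(d,*e[0],z,T).round(4))
if __name__=='__main__':
    d=load('w3');T=np.load('pics/T3.npy')
    holes(d,T,((.4596,.2558,.058),(.4703,.2974,.058),(.4818,.3396,.058)))
    for u,v in((320,157),(336,96),(353,28)): print(ray(d,u,v,.058,T).round(4))
    P=cloud(d); H=d['hand_eye']; P=P@H[:3,:3].T+H[:3,3]  # tool frame
    q=P.reshape(-1,3); 
    for z0 in(-.03,-.02,-.01,0,.01,.02,.03,.04,.05):
        m=(abs(q[:,0])<.03)&(abs(q[:,1])<(.03 if z0>.005 else .0172))&(abs(q[:,2]-z0)<.004); s=q[m]
        if m.sum()>10: print(z0,m.sum(),'x',s[:,0].max().round(4),np.percentile(s[:,0],90).round(4),'y',s[:,1].min().round(4),s[:,1].max().round(4))
    g=d['image']; print(g[157,280],g[157,320],g[145,320],g[170,250],g[60,330])
E
python3 holes.py
```

```text
exp 322 152 ell [319.  157.4] [36.3 36.8] -> [0.4577 0.252  0.058 ]
exp 337 91 ell [335.2  95.6] [31.9 34. ] -> [0.469  0.2943 0.058 ]
exp 355 23 ell [352.9  27.9] [27.  30.8] -> [0.4802 0.3367 0.058 ]
[0.4584 0.2523 0.058 ]
[0.4695 0.294  0.058 ]
[0.4803 0.3367 0.058 ]
-0.03 781 x 0.0177 0.0169 y -0.0171 0.0171
-0.02 646 x 0.0176 0.0169 y -0.0172 0.0171
-0.01 551 x 0.0176 0.017 y -0.0172 0.0171
0 436 x 0.0176 0.017 y -0.017 0.017
0.01 347 x 0.0175 0.017 y -0.0166 0.0164
0.02 297 x 0.0175 0.017 y -0.0167 0.0163
0.03 29 x 0.0173 0.0168 y -0.0129 0.0156
0.04 20 x 0.0126 0.0126 y -0.0058 0.0041
0.05 141 x 0.0127 0.0124 y -0.0106 0.0105
[195 197 189] [156 104  66] [141  95  60] [187 180 165] [194 196 199]
```

```bash
python3 -m crank '[[[0.7,0.2,0.4],[0,0,0],1],[[0.7,0.2,0.7],[0,0,0],1],[[0.6,0,0.7],[0,0,0],1],[[0,0,0.7],[0,0,0],1],[[0,0,0],[0,0,0],1],[[0,0,0],[0,0,0],1]]'
python3 - <<'E'
from holes import *
T=tcp(); d=shot('wrist','w4'); np.save('pics/T4.npy',T); print(T.round(4), env.state()['wrist_force'])
holes(d,T,((.4577,.252,.058),(.469,.2943,.058),(.4802,.3367,.058)))
E
```

```text
time: 5.15
tool_pos: [0.4689, 0.2392, 0.1363]
tool_rot: [0.707, 0.707, -0.001, -0.0]
wrist_force: [-0.1, -0.2, -1.5]
finger_gap: 0.363
grip_force: 25.0
[[ 7.000e-04  1.000e+00 -1.300e-03  4.689e-01]
 [ 1.000e+00 -7.000e-04 -7.000e-04  2.392e-01]
 [-7.000e-04 -1.300e-03 -1.000e+00  1.363e-01]
 [ 0.000e+00  0.000e+00  0.000e+00  1.000e+00]] [-0.61191546 -0.67758237 -0.36521212]
exp 323 159 ell [323.1 158.9] [37.1 37.6] -> [0.4691 0.2945 0.058 ]
exp 343 84 ell [342.9  83.9] [32.2 34.7] -> [0.4803 0.3368 0.058 ]
```

View pics/w4.png

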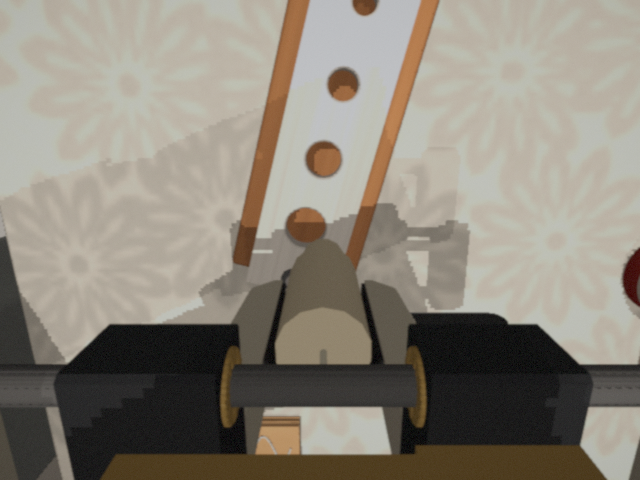

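```bash
python3 -m crank '[[[0.8,0,0],[0,0,0],1],[[1,0,0],[0,0,0],1],[[0.95,0,0],[0,0,0],1],[[0,0,0.4],[0,0,0],1],[[0,0,0.4],[0,0,0],1],[[0,0,0],[0,0,0],1],[[0,0,0],[0,0,0],1],[[0,0,0],[0,0,0],1]]' 30; python3 -c "
from h import *
s=env.state();print(s['tool_pos'],s['wrist_force'])"
```

```text
time: 5.87
tool_pos: [0.4692, 0.2943, 0.1209]
tool_rot: [0.707, 0.707, -0.0, 0.0]
wrist_force: [0.5, -0.3, -0.1]
finger_gap: 0.359
grip_force: 30.0
[0.4691982  0.29429877 0.12086827] [ 0.45497176 -0.26708991 -0.12089986]
```

```bash
python3 -m crank '[[[0,0,0.2],[0,0,0],1],[[0,0,0.1],[0,0,0],1],[[0,0,0],[0,0,0],1],[[0,0,0],[0,0,0],1]]'; python3 -m crank '[[[0,0,0.05],[0,0,0],1],[[0,0,0],[0,0,0],1],[[0,0,0],[0,0,0],1]]';python3 -m crank '[[[0,0,0.05],[0,0,0],1],[[0,0,0],[0,0,0],1],[[0,0,0],[0,0,0],1]]'
```

```text
time: 6.2
tool_pos: [0.469, 0.2949, 0.1146]
tool_rot: [0.707, 0.707, -0.0, 0.0]
wrist_force: [-0.2, 1.0, -0.3]
finger_gap: 0.362
grip_force: 30.0
time: 6.45
tool_pos: [0.4691, 0.295, 0.1138]
tool_rot: [0.707, 0.707, 0.0, 0.0]
wrist_force: [-0.8, -0.7, 2.2]
finger_gap: 0.36
grip_force: 30.0
time: 6.7
tool_pos: [0.4691, 0.295, 0.1127]
tool_rot: [0.707, 0.707, 0.0, 0.0]
wrist_force: [-0.3, -1.4, 3.4]
finger_gap: 0.362
grip_force: 30.0
```

```bash
python3 -m crank '[[[0,0,0.05],[0,0,0],1],[[0,0,0],[0,0,0],1],[[0,0,0],[0,0,0],1]]';python3 -m crank '[[[0,0,0.05],[0,0,0],1],[[0,0,0],[0,0,0],1],[[0,0,0],[0,0,0],1],[[0,0,0],[0,0,0],1]]'
python3 - <<'E'
from h import *
a=shot('side','s5')
for n in('side0','s5'):
    W=world(load(n)).reshape(-1,3)
    for c in((.4802,.3367),(.4915,.379)):
        m=(np.hypot(W[:,0]-c[0],W[:,1]-c[1])<.02)&(W[:,2]>.045)&(W[:,2]<.068); print(n,m.sum(),np.median(W[m,2]).round(4))
E
```

```text
time: 6.95
tool_pos: [0.4691, 0.2951, 0.1117]
tool_rot: [0.707, 0.707, 0.0, 0.0]
wrist_force: [0.1, -1.1, 3.9]
finger_gap: 0.364
grip_force: 30.0
time: 7.28
tool_pos: [0.4691, 0.2951, 0.1108]
tool_rot: [0.707, 0.707, 0.0, 0.0]
wrist_force: [-1.2, -0.9, 6.2]
finger_gap: 0.359
grip_force: 30.0
side0 193 0.0571
side0 222 0.0574
s5 183 0.0535
s5 222 0.0535
```

```bash
python3 -m crank '[[[0,0,-0.4],[0,0,0],1],[[0,0,-0.5],[0,0,0],1],[[-0.7,-0.2,0],[0,0,0],1],[[-0.7,-0.2,0],[0,0,0],1],[[-0.7,-0.17,0],[0,0,0],1],[[0,0,0],[0,0,0],1],[[0,0,0],[0,0,0],1],[[0,0,0],[0,0,0],1]]'
python3 - <<'E'
from holes import *
T=tcp(); d=shot('wrist','w6'); print(T[:3].round(4))
holes(d,T,((.469,.2943,.058),(.4802,.3367,.058)))
q=(cloud(d)@d['hand_eye'][:3,:3].T+d['hand_eye'][:3,3]).reshape(-1,3)
for z0 in(-.02,0,.02,.05):
    m=(abs(q[:,0])<.03)&(abs(q[:,1])<.0172)&(abs(q[:,2]-z0)<.004); s=q[m]
    if len(s): print(z0,len(s),s[:,0].max().round(4),s[:,1].min().round(4),s[:,1].max().round(4))
E
```

```text
time: 8.0
tool_pos: [0.4579, 0.2536, 0.1291]
tool_rot: [0.707, 0.707, 0.0, 0.0]
wrist_force: [0.1, 0.0, -1.2]
finger_gap: 0.362
grip_force: 30.0
[[ 1.000e-04  1.000e+00  6.000e-04  4.579e-01]
 [ 1.000e+00 -1.000e-04  5.000e-04  2.536e-01]
 [ 5.000e-04  6.000e-04 -1.000e+00  1.291e-01]]
exp 341 185 ell [341.4 184.7] [37.3 37.9] -> [0.4691 0.2945 0.058 ]
exp 362 110 ell [362.3 109.9] [32.5 34.7] -> [0.4803 0.3369 0.058 ]
-0.02 659 0.0175 -0.0172 0.0171
0 439 0.0178 -0.0171 0.017
0.02 299 0.0175 -0.0167 0.0164
0.05 138 0.0126 -0.0107 0.0106
```

```bash
python3 -m crank '[[[-0.09,0,0],[0,0,0],1],[[0,0,0.4],[0,0,0],1],[[0,0,0.25],[0,0,0],1],[[0,0,0],[0,0,0],1],[[0,0,0],[0,0,0],1],[[0,0,0],[0,0,0],1]]';python3 -m crank '[[[0,0,0.1],[0,0,0],1],[[0,0,0.1],[0,0,0],1],[[0,0,0],[0,0,0],1],[[0,0,0],[0,0,0],1]]'
```

```text
time: 8.55
tool_pos: [0.4576, 0.2513, 0.1155]
tool_rot: [0.707, 0.707, -0.0, -0.0]
wrist_force: [-0.0, 0.3, -0.1]
finger_gap: 0.364
grip_force: 30.0
time: 8.88
tool_pos: [0.4576, 0.2512, 0.1116]
tool_rot: [0.707, 0.707, -0.0, -0.0]
wrist_force: [-0.0, 0.4, -0.3]
finger_gap: 0.36
grip_force: 30.0
```

```bash
python3 -m crank '[[[0.03,0,0.1],[0,0,0],1],[[0,0,0.1],[0,0,0],1],[[0,0,0.1],[0,0,0],1],[[0,0,0],[0,0,0],1],[[0,0,0],[0,0,0],1]]';python3 -m crank '[[[0,0,0.15],[0,0,0],1],[[0,0,0.15],[0,0,0],1],[[0,0,0.15],[0,0,0],1],[[0,0,0],[0,0,0],1],[[0,0,0],[0,0,0],1]]'
```

```text
time: 9.3
tool_pos: [0.4575, 0.2518, 0.1055]
tool_rot: [0.707, 0.707, -0.0, -0.0]
wrist_force: [0.1, 0.1, -0.9]
finger_gap: 0.363
grip_force: 30.0
time: 9.72
tool_pos: [0.4575, 0.2518, 0.0964]
tool_rot: [0.707, 0.707, -0.0, -0.0]
wrist_force: [0.3, -0.2, -1.4]
finger_gap: 0.358
grip_force: 30.0
```

Free entry. About 12 mm to go to the shoulder.

```bash
python3 -m crank '[[[0,0,0.2],[0,0,0],1],[[0,0,0.2],[0,0,0],1],[[0,0,0.1],[0,0,0],1],[[0,0,0],[0,0,0],1],[[0,0,0],[0,0,0],1]]';python3 -m crank '[[[0,0,0.07],[0,0,0],1],[[0,0,0],[0,0,0],1],[[0,0,0],[0,0,0],1]]';python3 -m crank '[[[0,0,0.05],[0,0,0],1],[[0,0,0],[0,0,0],1],[[0,0,0],[0,0,0],1]]'
```

```text
time: 10.13
tool_pos: [0.4575, 0.2518, 0.0865]
tool_rot: [0.707, 0.707, -0.0, -0.0]
wrist_force: [-0.0, 0.6, -0.7]
finger_gap: 0.361
grip_force: 30.0
time: 10.38
tool_pos: [0.4576, 0.2518, 0.0852]
tool_rot: [0.707, 0.707, 0.0, -0.0]
wrist_force: [0.2, -0.1, -1.0]
finger_gap: 0.36
grip_force: 30.0
time: 10.63
tool_pos: [0.4577, 0.2519, 0.0844]
tool_rot: [0.707, 0.707, 0.0, 0.0]
wrist_force: [-0.2, -0.3, 1.0]
finger_gap: 0.362
grip_force: 30.0
```

```bash
python3 -m crank '[[[0,0,0.05],[0,0,0],1],[[0,0,0],[0,0,0],1],[[0,0,0],[0,0,0],1]]'; python3 -m crank '[[[0,0,0],[0,0,0],0.2],[[0,0,0],[0,0,0],0],[[0,0,0],[0,0,0],-0.3],[[0,0,0],[0,0,0],-0.6],[[0,0,0],[0,0,0],-1],[[0,0,0],[0,0,0],-1],[[0,0,0],[0,0,0],-1],[[0,0,0],[0,0,0],-1]]'
```

```text
time: 10.88
tool_pos: [0.4577, 0.2519, 0.0833]
tool_rot: [0.707, 0.707, 0.0, 0.0]
wrist_force: [0.1, -0.3, 2.3]
finger_gap: 0.36
grip_force: 30.0
time: 11.55
tool_pos: [0.4576, 0.2518, 0.0832]
tool_rot: [0.707, 0.707, -0.0, -0.0]
wrist_force: [0.5, -0.5, 0.1]
finger_gap: 0.853
grip_force: 0.0
```

```bash
python3 -m crank '[[[0,0,0],[0,0,0],-1],[[0,0,-0.5],[0,0,0],-1],[[0,0,-1],[0,0,0],-1],[[0,0,-1],[0,0,0],-1],[[0,0,-1],[0,0,0],-1],[[0,0,-1],[0,0,0],-1],[[0,0,-1],[0,0,0],-1],[[0,0,-1],[0,0,0],-1]]';python3 -m crank '[[[0,0,0],[0,0,0],-1],[[0,0,0],[0,0,0],-1],[[0,0,0],[0,0,0],-1]]'
python3 - <<'E'
from h import *
a=shot('side','s7'); W=world(a)
p=W.reshape(-1,3)
m=(np.hypot(p[:,0]-.4578,p[:,1]-.252)<.03)&(p[:,2]>.068)&(p[:,2]<.15); q=p[m]; print(q.min(0),q.max(0),np.percentile(q[:,2],98))
for lo in(.07,.09,.11):
    s=q[(q[:,2]>lo)&(q[:,2]<lo+.02)]; print(lo,s.min(0),s.max(0))
for c in((.4802,.3367),(.4915,.379)):
    m=(np.hypot(p[:,0]-c[0],p[:,1]-c[1])<.02)&(p[:,2]>.045)&(p[:,2]<.068); print(m.sum(),np.median(p[m,2]).round(4))
cv2.imwrite('pics/c7.png',cv2.resize(a['image'][140:390,240:420],None,fx=2.4,fy=2.4,interpolation=cv2.INTER_CUBIC)[:,:,::-1])
E
```

```text
time: 12.22
tool_pos: [0.4574, 0.2518, 0.2151]
tool_rot: [0.707, 0.707, 0.0, 0.0]
wrist_force: [0.5, 1.3, 0.5]
finger_gap: 1.0
grip_force: 0.0
time: 12.47
tool_pos: [0.4572, 0.2517, 0.2127]
tool_rot: [0.707, 0.707, -0.0, -0.0]
wrist_force: [-0.1, -0.2, -0.5]
finger_gap: 1.0
grip_force: 0.0
[0.44367551 0.23468319 0.06822413] [0.47684407 0.27263268 0.13652882] 0.13046794318581117
0.07 [0.44413799 0.25556677 0.07002802] [0.47556292 0.27263268 0.08971248]
0.09 [0.44367551 0.25589811 0.0903083 ] [0.47635251 0.27168579 0.10994093]
0.11 [0.44398834 0.23468319 0.11010572] [0.47684407 0.2710639  0.12975064]
196 0.057
218 0.0573
```

View pics/c7.png

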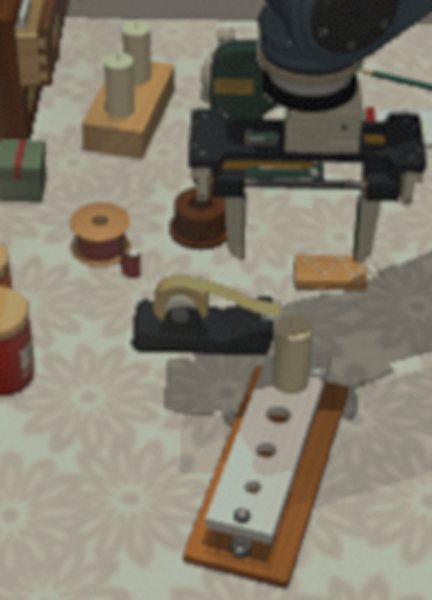

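The crop shows the candle upright in hole3 at about (293,355), its shoulder on the plate. Its top is at about 0.128 m and the plate is back at rest. The stock candles at (119,85) and (137,50) have not been moved.

```bash
python3 -c "
from cell import job
print(job.sign_off())"
```

```text
the job is handed in; nothing more can be done
None
```

The candle from the dark cup has the 25 mm end and takes the 26 mm socket (hole3): the 22 mm hole refused it at about 6 N with the plate down about 4 mm, and it now stands upright in hole3 with its shoulder home; the job is handed in, at about 12.5 s on the robot's clock.

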